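Wedge the lamp foot tight in its oak base

ROBOT

A 6-joint arm with a two-finger parallel gripper is mounted at the origin on the work surface. World frame = base frame: x ahead of the robot, y to its left, z up, the work surface at z = 0. Lengths are in mm, angles in rad, forces in N, time in s.
With the tool pointing down it reaches from about 250 to 775 mm from the base axis. Payload 8.9 kg.
Tool frame: the origin (TCP) lies midway between the tips of the shut fingers; the grasp point (between the pads) lies 19 mm behind it (grip_depth is the distance from the TCP to the grasp point, in mm); z points along the fingers, y is the line along which they close (so a half turn about z gives the same grasp; the last joint's range is limited). The gripper opens to 85 mm and grips with 20 to 120 N. Pads are 22 mm wide; open, the fingers measure 114 mm over their backs; the gripper's body (76 mm by 85 mm) begins 54 mm behind the grasp point. The pads swing forward as they close: fully open they stand 13 mm farther back than shut.
Start: joints at [1.089, 0.291, -0.153, 1.127, 0, 1.431], TCP at [176.46, 494.455, 231.305] pointing down, gripper open.
Joint ranges: [-2.52, 2.52], [-0.91, 1.74], [-1.3, 1.37], [-1.96, 2.02], [-1.52, 1.47], [-3.14, 3.14]. Speed limits (rad/s): [2.22, 2.22, 2.79, 3.14, 3.14, 3.14].

INTERFACE

Orientations are given as [roll, pitch, yaw] about the fixed x, y, z axes, in that order (R = Rz(yaw) Ry(pitch) Rx(roll)).
In Python, from rig import * gives the robot as it stands.
- The arm moves only by the tool apply_moves, never from a script. Its argument "steps" is a list of rows, each an object of numbers: "tx", "ty", "tz": the shift along the tool's x, y, z in cm; "spin": the turn about the tool's z in rad; "grip": the opening, from -1 (shut) to 1 (fully open). In form: [{"tx": .., "ty": .., "tz": .., "spin": .., "grip": ..}, ...]. A call has 1 to 12 rows; each row is the pose to reach, as a shift and turn from the pose commanded when the call began, along the tool's axes at that moment; what a row does not reach only later rows make up. A row lasts 1/10 s, in which the tool goes at most 50 mm and 8.59 degrees, less where a joint would pass 70% of its speed; a pose out of reach is approached as far as the arm can. A call with a gripper value outside its range is refused whole. The fingers move at their own pace and stop on an object; "grip_force" is the grip in N (left out, the last holds). Time passes only in rows, so rows that repeat a pose let the fingers close. It gives the time, the measured TCP pose, the force, the opening and the grip force at its end, in the units of the state.
- get_state(): the state, without advancing time (a new reading comes with each control period).
- read_camera(name): name is "side" or "top"; returns (picture, depth): 420x560x3 uint8, red, green, blue; 420x560 float32, mm along the optical axis (not along the pixel's ray), 0 where there is no reading.
- camera_model(name): a dict with "camera_matrix" (3x3 intrinsics, pixels), "dist" ([k1, k2, p1, p2, k3] as OpenCV has them; the pictures are not rectified), "rvec" (rotation vector, rad) and "tvec" (3), from world to camera coordinates, as OpenCV has them. Camera axes: x right, y down, z forward; pixel columns grow to the right and rows downward; lengths in mm; the calibration is good to about 2 mm. A picture is of the moment at which its call begins. camera_model takes no time and is no camera call.
- close_job(): hands the job in; it is judged then, once.
The state is a dict: "clock": time; "joint_positions": joint angles; "dq": joint speeds; "tau": joint torques, N m; "tcp_pos": TCP position; "ee_rot": TCP orientation; "wrist_force": force on the tool from outside, world axes, zero at the start; "wrist_torque": the same for the moment, N m; "grip_width": finger opening in mm; "gripper_force": force on a finger pad.
Only numpy, scipy, OpenCV 4.12 (cv2) and the standard library are available. Lean on these libraries where they do the work, as an engineer would, in place of code of your own. Each camera call takes 0.05 s, during which the arm holds its last target. There are 200 camera calls.

TASK

Lock the lamp's foot in its oak base: set the dark wooden wedge with the red end flat in the channel beside the foot, thin end first, and tap it in from its red end until it sits tight and stays so by itself. It is tight once it takes a firm push of about 14 N to drive it further; do not force it much beyond that, or the foot's rubber liner is crushed, and leave the grey shim, the brass tin and the screwdriver beside it where they are.

Things in the scene. Friction and masses are not known exactly. Their poses are not given: they have to be found in the camera images.
- wedge: The loose dark wooden wedge with a red butt end (a smooth, slippery strike plate), 120 long, 30 high, tapering evenly on both sides from 26 mm thick at the red butt to 10 mm at the thin end; about 80 g. It lies flat on its underside, as it must in the channel. Origin: centre of the underside; x runs along it from butt (x=-60 mm) to thin end (x=+60 mm), y across the thickness, z up.
- base: The fixed pale oak lamp base: slab 210 x 160 x 18 mm (x from -110 to +100, y from -110 to +50 mm), carrying a 90 mm long tapered channel along x, centred on y=0 and open above, between an oak cheek and the dark steel lamp foot. The wedge is driven along +x, on the slippery waxed slab. Origin: underside of the slab, below the channel's centre line.
- mouth (a point): Centre of the channel's wide open end, on the slab's top (18 mm above the table), at x=-20 mm of the base; axes as the base. From here the channel runs 90 mm along +x and narrows with the wedge's own taper, nominally from 20 mm to 8 mm wide. The slab goes on 90 mm in front of the mouth (-x), as an apron for the wedge.
- cheek: The fixed oak cheek, 90 x 26 x 34 mm, that stands on the slab and bounds the channel on its +y side. A wedge driven tight presses on it. Origin and axes: the same as the base's.
- foot_side (a point): Nominal middle of the foot's upper edge on the channel's -y side, 33 mm above the slab. The foot gives way to -y on rubber, 5.5 N per mm; its real face lies up to 3 mm nearer or farther than this, unmeasured, so the wedge binds with 22 to 68 mm still outside the mouth. It is tight at a 14 N push (some 12 to 16), some 12 to 20 mm further in, and stays by friction.
- post (a point): Top of the lamp-post stub on the foot, 90 mm above the table, 20 mm thick: keep the gripper's body clear of it. The push needed on the wedge grows by about 0.9 N per mm once it binds, depending on friction.
- spare: A grey plastic shim with a black end, 100 x 15 x 22 mm, lying near the wedge; too thin, not to be used. Origin: centre of the underside, x along it to the thin end.
- wax_tin: A low round brass tin with a white lid, 64 mm wide, 45 mm high; a bystander. Origin: centre of the underside.
- screwdriver: A screwdriver with a red handle lying on the table; a bystander. Origin: underside, x along it to the tip.
Not all that is in view belongs to the job. What is meant by the wedge is not orange or purple, and is the larger of those in its own colour.

How it is judged:
By the outcome, as a careful person would: the job done as asked, in the order asked, and still so for the second after the job is handed in, with the robot touching nothing.
It also fails if it takes over 48 s, if anything falls off the work surface, if the arm or the gripper's body presses on something with over 40 N, if the wrist force passes 120 N, or if a joint passes its speed limit or range.

## Working session

There is one attempt and no reset: what is moved stays moved. The work goes in short steps, Python scripts to look and compute and a tool call to move; the robot and the scene stay as the last step left them, time stands still between calls to the robot, and variables do not carry over. Pictures are saved under pics/ and viewed, at most 10 in all, crops included, and the job is handed in when it is done.

Besides the shell and the picture viewer there is one more tool, called after "Request:" by a JSON object that holds its "op" and its "data". apply_moves: Moves the arm, as the interface text tells. Its arguments: {"type":"object","properties":{"steps":{"type":"array","items":{"type":"object","properties":{"tx":{"type":"number"},"ty":{"type":"number"},"tz":{"type":"number"},"spin":{"type":"number"},"grip":{"type":"number"}}}},"grip_force":{"type":"number"}},"required":["steps"]}

```bash
mkdir -p pics
python3 - <<'E'
from rig import *
import cv2,numpy as np
for n in("side","top"):
    p,d=read_camera(n); cv2.imwrite(f"pics/{n}0.png",p[:,:,::-1]); np.savez(f"{n}0.npz",p=p,d=d)
    print(camera_model(n))
print(get_state())
E
```

```text
{'camera_matrix': array([[389.79676411,   0.        , 277.45692028],
       [  0.        , 389.79676411, 211.59977572],
       [  0.        ,   0.        ,   1.        ]]), 'dist': array([-0.06737394,  0.        ,  0.        ,  0.        ,  0.        ]), 'rvec': array([ 0.26834703, -2.69959983,  1.39312809]), 'tvec': array([542.2650967 ,  78.14196182, 873.65202636])}
{'camera_matrix': array([[403.03024674,   0.        , 282.56537579],
       [  0.        , 403.03024674, 200.24156403],
       [  0.        ,   0.        ,   1.        ]]), 'dist': array([-0.11877329,  0.        ,  0.        ,  0.        ,  0.        ]), 'rvec': array([ 2.19696893, -2.20466803,  0.08743211]), 'tvec': array([ 116.00952842,  514.4938942 , 1074.96320058])}
{'clock': 0.1, 'joint_positions': array([ 1.08872103e+00,  2.91221733e-01, -1.54037746e-01,  1.12671178e+00,
       -2.23047924e-05,  1.43152752e+00]), 'dq': array([ 0.00069446, -0.00156298,  0.00147166,  0.0008219 , -0.00022114,
        0.00022642]), 'tau': array([ 1.83893477e-03, -5.37979352e+01,  3.31917572e+01,  9.35412798e-03,
       -2.68806189e-04, -4.40372423e-05]), 'tcp_pos': array([176.27313801, 494.10595615, 230.79577799]), 'ee_rot': array([-3.14042600e+00, -1.41014175e-04,  2.79878609e+00]), 'wrist_force': array([ 0.67676111, -0.02762165,  0.0969033 ]), 'wrist_torque': array([ 0.02059236,  0.00562022, -0.01436349]), 'gripper_force': 0.0, 'grip_width': 85.29405763685094}
```

View pics/top0.png

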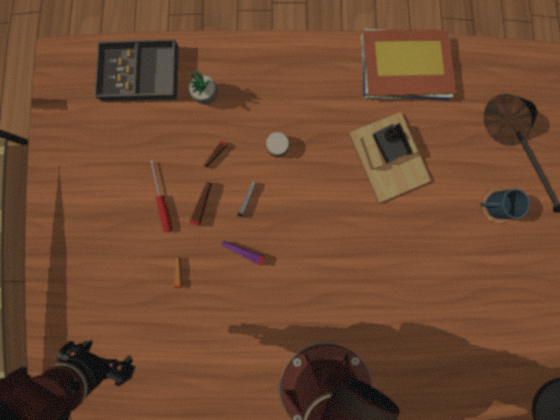

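View pics/side0.png

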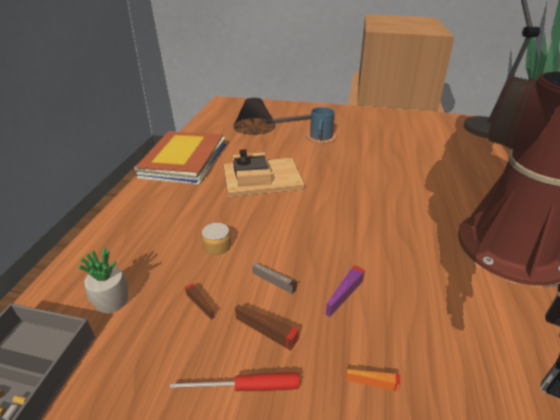

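Candidates in the top view are a large dark wedge at (202,204), a small dark wedge at (216,154), an orange one at (178,272) and a purple one at (243,252). The large dark one fits, being dark wood with a red end and the larger of its colour. I'll confirm it in an enlarged crop, alongside the base.

Run:
```python
import cv2,numpy as np
p=np.load("top0.npz")["p"][:,:,::-1]
a=cv2.resize(p[135:235,180:280],(0,0),fx=4,fy=4,interpolation=2)
b=cv2.resize(p[105:205,340:440],(0,0),fx=4,fy=4,interpolation=2)
a=cv2.convertScaleAbs(np.hstack([a,b]),alpha=1.6)
cv2.imwrite("pics/crop1.png",a)
```

```text
(no output)
```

View pics/crop1.png

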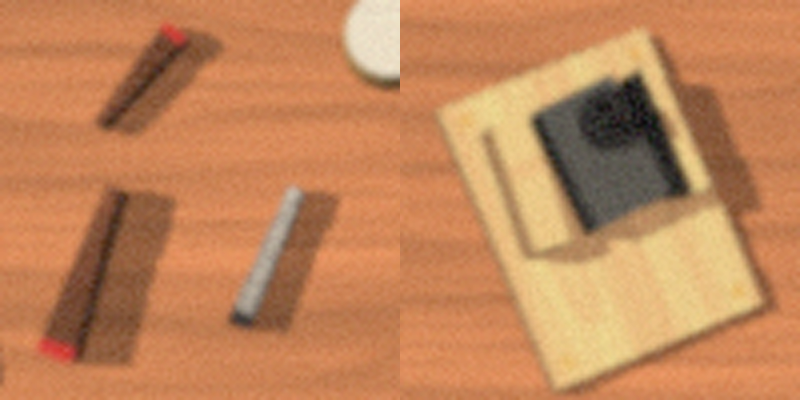

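The crop confirms it. The large dark wedge has its red butt at crop (58,350) and thin end at (118,190). The base's apron is at the lower right, with the channel mouth near crop (565,245). Next I'll measure poses from depth.

```bash
cat > h.py <<'E'
import cv2,numpy as np
from rig import *
def cloud(n,d):
    m=camera_model(n); v,u=np.mgrid[0:d.shape[0],0:d.shape[1]]
    uv=cv2.undistortPoints(np.stack([u,v],-1).reshape(-1,1,2).astype(float),m["camera_matrix"],m["dist"]).reshape(-1,2)
    P=np.c_[uv,np.ones(len(uv))]*d.reshape(-1,1)
    R=cv2.Rodrigues(m["rvec"])[0]
    return ((P-m["tvec"])@R).reshape(*d.shape,3)
def onplane(n,px,z):
    m=camera_model(n);R=cv2.Rodrigues(m["rvec"])[0]
    uv=cv2.undistortPoints(np.array(px,float).reshape(-1,1,2),m["camera_matrix"],m["dist"]).reshape(-1,2)
    D=np.c_[uv,np.ones(len(uv))]@R; C=-R.T@m["tvec"]
    return C+D*((np.reshape(z,-1)-C[2])/D[:,2])[:,None]
def proj(n,P):
    m=camera_model(n); return cv2.projectPoints(np.array(P,float).reshape(-1,1,3),m["rvec"],m["tvec"],m["camera_matrix"],m["dist"])[0].reshape(-1,2)
E
python3 - <<'E'
from h import *
# base corners in crop -> px
c=np.array([[555,390],[768,305],[437,108],[645,28]])
px=(c+.5)/4-.5+[240,105]
W=onplane("top",px,18)[:,:2]; M=np.array([[-110,50],[-110,-110],[100,50],[100,-110]],float)
def rigid(M,W):
    mc,wc=M.mean(0),W.mean(0);A=(M-mc);B=(W-wc)
    a=np.arctan2((A[:,0]*B[:,1]-A[:,1]*B[:,0]).sum(),(A*B).sum())
    R=np.array([[np.cos(a),-np.sin(a)],[np.sin(a),np.cos(a)]]);t=wc-R@mc
    return a,t,(M@R.T+t-W)
print("base",rigid(M,W))
f=np.load("top0.npz");X=cloud("top",f["d"])
for name,(r0,r1,c0,c1) in dict(wedge=(178,228,185,216),spare=(178,220,234,262)).items():
    Y=X[r0:r1,c0:c1].reshape(-1,3); print(name,"z pct",np.percentile(Y[:,2],[1,20,50,90,97,99.5]))
    T=Y[Y[:,2]>(24 if name=="wedge" else 16)]; 
    (cx,cy),(w,h),an=cv2.minAreaRect(T[:,:2].astype(np.float32)); print(len(T),T.mean(0),(cx,cy),w,h,an)
s=np.load("side0.npz")
c=np.array([[40,342],[74,358],[108,188],[128,192]]);px=(c+.5)/4-.5+[180,135]
W=onplane("top",px,30)[:,:2];print(W,rigid(np.array([[-60,13],[-60,-13],[60,5],[60,-5]],float),W))
E
```

```text
base (np.float64(0.3827333330533758), array([ 628.56788384, -153.09967503]), array([[-0.91716233, -1.12241441],
       [ 0.42936414,  2.45080398],
       [-0.38352538, -0.61776971],
       [ 0.87132358, -0.71061986]]))
wedge z pct [-4.52030347 -1.3436466   0.86424206 29.97787729 32.1609209  33.93021848]
320 [498.87258565 331.71101003  49.9976665 ] (468.9052429199219, 244.72506713867188) 214.17567443847656 120.10823059082031 66.43072509765625
spare z pct [-4.12126876 -1.44445365  0.70472266 21.37161715 23.95579356 26.24853464]
187 [513.73949947 211.84006713  39.35099611] (491.1471862792969, 199.654541015625) 128.29312133789062 80.17694091796875 25.23127555847168
[[461.67466429 362.08265679]
 [451.02077732 339.24257038]
 [564.38176384 317.30221698]
 [561.64314709 303.85868841]] (np.float64(-0.36047372186322807), array([509.68008813, 330.62153314]), array([[-3.55303835,  1.86641717],
       [-2.06980764,  0.37752777],
       [ 3.20570236, -3.16508756],
       [ 2.41714363,  0.92114262]]))
```

```bash
cat >> h.py <<'E'
def pose(a,t,M,z0=0):
    M=np.array(M,float);R=np.array([[np.cos(a),-np.sin(a)],[np.sin(a),np.cos(a)]])
    return np.c_[M[:,:2]@R.T+t,M[:,2]+z0]
def prism(xy,z0,z1): return [[*p,z0] for p in xy]+[[*p,z1] for p in xy]
WED=prism([[-60,13],[-60,-13],[60,-5],[60,5]],0,30)
SLAB=prism([[-110,50],[-110,-110],[100,-110],[100,50]],0,18)
CHK=prism([[-20,10],[70,4],[70,36],[-20,36]],18,52)
CH=prism([[-20,10],[-20,-10],[70,-4],[70,4]],18,51)
def overlay(n,img,items,box,f,dst):
    x0,y0,x1,y1=box; im=cv2.resize(img[y0:y1,x0:x1,::-1],None,fx=f,fy=f,interpolation=2); im=cv2.convertScaleAbs(im,alpha=1.5)
    for P,col in items:
        q=((proj(n,P)-[x0,y0]+.5)*f*16).astype(int);k=len(q)//2
        for i in range(k):
            for a,b in((i,(i+1)%k),(k+i,k+(i+1)%k),(i,k+i)): cv2.line(im,tuple(map(int,q[a])),tuple(map(int,q[b])),col,1,16,4)
    if dst: cv2.imwrite(dst,im)
    return im
E
python3 - <<'E'
from h import *
t=np.load("top0.npz")["p"];s=np.load("side0.npz")["p"]
w=(pose(-.36,[509.7,330.6],WED),(0,255,255))
b=[(pose(.3827,[628.6,-153.1],m),(255,0,255)) for m in(SLAB,CH)]
A=overlay("top",t,[w],(180,170,230,235),6,None);B=overlay("top",t,b,(345,105,435,205),4,None)
C=overlay("side",s,[w],(225,295,315,355),5,None);D=overlay("side",s,b,(215,140,310,200),4,None)
o=np.zeros((600,800,3),np.uint8)
for im,(x,y) in((A[:300],(0,0)),(B[:,:],(310,0)),(C[:200],(0,395)),(D[:200],(420,402))):
    hh=min(im.shape[0],(395-y if y==0 else 600-y));ww=min(im.shape[1],(415-0 if y and x==0 else 800-x));o[y:y+hh,x:x+ww]=im[:hh,:ww]
o[0:390,0:300]=A[:390,:300]
cv2.imwrite("pics/ov.png",o)
E
```

```text
(no output)
```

View pics/ov.png

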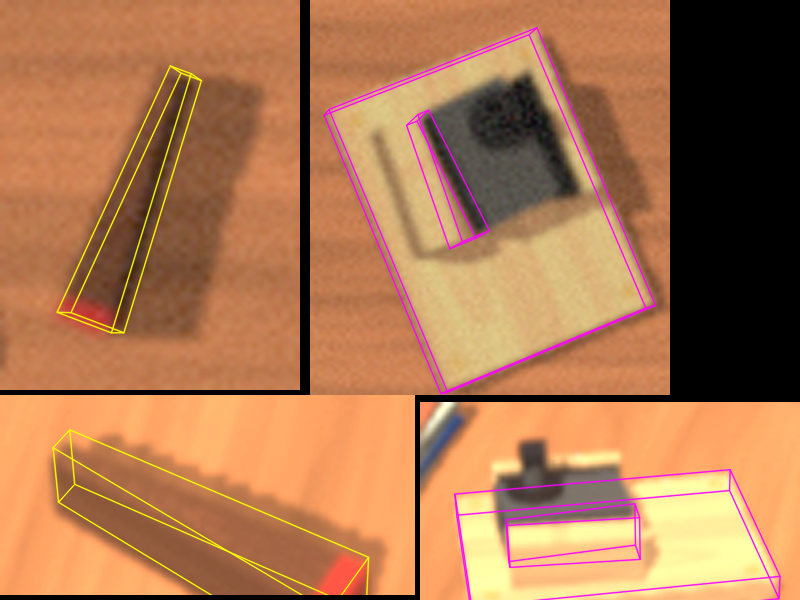

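The wedge is at about (510,331) with yaw -0.36, and the base at about (629,-153) with yaw 0.383. Moving above the wedge.

Request:
{"op": "apply_moves", "data": {"steps": [{"tx": -5,"ty": -0.6,"tz": 2,"spin": 0.018,"grip": 0.4},{"tx": -10,"ty": -1.2,"tz": 4,"spin": 0.018,"grip": 0.4},{"tx": -15,"ty": -1.8,"tz": 6,"spin": 0.018,"grip": 0.4},{"tx": -20,"ty": -2.5,"tz": 8,"spin": 0.018,"grip": 0.4},{"tx": -25,"ty": -3.1,"tz": 10,"spin": 0.018,"grip": 0.4},{"tx": -29,"ty": -3.6,"tz": 12,"spin": 0.018,"grip": 0.4},{"tx": -32,"ty": -4,"tz": 13.1,"spin": 0.018,"grip": 0.4},{"tx": -33.9,"ty": -4.2,"tz": 14,"spin": 0.018,"grip": 0.4},{"tx": -33.9,"ty": -4.2,"tz": 15,"spin": 0.018,"grip": 0.4},{"tx": -33.9,"ty": -4.2,"tz": 15.5,"spin": 0.018,"grip": 0.4},{"tx": -33.9,"ty": -4.2,"tz": 15.5,"spin": 0.018,"grip": 0.4}]}}

```text
clock: 1.2
tcp_pos: [479.8, 341.4, 75.7]
ee_rot: [-3.14, -0.002, 2.782]
wrist_force: [0.0, -0.9, -0.5]
grip_width: 59.7
gripper_force: 0.0
```

Run:
```python
from h import *
s,_=read_camera("side"); p,_=read_camera("top");np.savez("t1.npz",p=p)
A=overlay("side",s,[],(200,220,330,370),4,None); B=overlay("top",p,[],(170,165,240,240),4,None)
o=np.zeros((600,800,3),np.uint8);o[:600,:520]=A;o[:300,520:800]=B
cv2.imwrite("pics/a1.png",o);print(get_state()["tcp_pos"])
```

```text
[480.60785176 341.8934552   76.80675688]
```

View pics/a1.png

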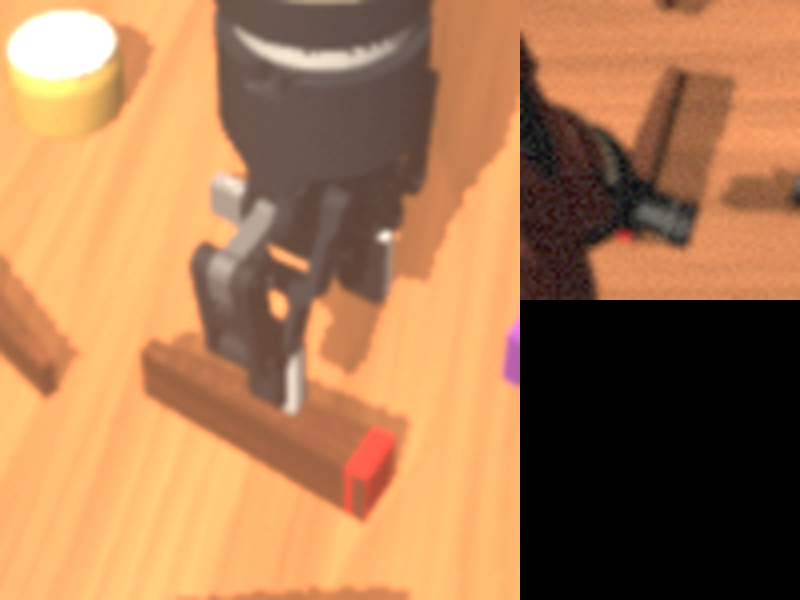

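The side view shows the gripper straddling the wedge, with its fingers at about (300,400) and the red butt at (370,475). It is aligned, so I'll descend and grip.

Request:
{"op": "apply_moves", "data": {"steps": [{"tz": 2,"grip": 0.4},{"tz": 4,"grip": 0.4},{"tz": 6,"grip": 0.4},{"tz": 7.1,"grip": 0.4},{"tz": 7.1,"grip": 0.4},{"tz": 7.1,"grip": -0.8},{"tz": 7.1,"grip": -0.8},{"tz": 7.1,"grip": -0.8},{"tz": 7.1,"grip": -0.8},{"tz": 7.1,"grip": -0.8},{"tz": 7.1,"grip": -0.8}], "grip_force": 35}}

```text
validation failed for argument at $.st...
```

Request:
{"op": "apply_moves", "data": {"steps": [{"tx": 0,"ty": 0,"tz": 2,"spin": 0,"grip": 0.4},{"tx": 0,"ty": 0,"tz": 4,"spin": 0,"grip": 0.4},{"tx": 0,"ty": 0,"tz": 6,"spin": 0,"grip": 0.4},{"tx": 0,"ty": 0,"tz": 7.1,"spin": 0,"grip": 0.4},{"tx": 0,"ty": 0,"tz": 7.1,"spin": 0,"grip": 0.4},{"tx": 0,"ty": 0,"tz": 7.1,"spin": 0,"grip": -0.8},{"tx": 0,"ty": 0,"tz": 7.1,"spin": 0,"grip": -0.8},{"tx": 0,"ty": 0,"tz": 7.1,"spin": 0,"grip": -0.8},{"tx": 0,"ty": 0,"tz": 7.1,"spin": 0,"grip": -0.8},{"tx": 0,"ty": 0,"tz": 7.1,"spin": 0,"grip": -0.8},{"tx": 0,"ty": 0,"tz": 7.1,"spin": 0,"grip": -0.8}], "grip_force": 35}}

```text
clock: 2.4
tcp_pos: [482.4, 341.6, 6.5]
ee_rot: [3.14, 0.001, 2.781]
wrist_force: [-0.1, 0.3, 6.6]
grip_width: 22.1
gripper_force: 34.3
```

Request:
{"op": "apply_moves", "data": {"steps": [{"tx": 0,"ty": 0,"tz": -4,"spin": 0,"grip": -0.8},{"tx": 0,"ty": 0,"tz": -8,"spin": 0,"grip": -0.8},{"tx": -1.3,"ty": -3,"tz": -10,"spin": 0,"grip": -0.8},{"tx": -3.1,"ty": -7,"tz": -10,"spin": -0.1,"grip": -0.8},{"tx": -4.9,"ty": -11,"tz": -10,"spin": -0.2,"grip": -0.8},{"tx": -6.6,"ty": -15,"tz": -10,"spin": -0.3,"grip": -0.8},{"tx": -8.4,"ty": -19,"tz": -10,"spin": -0.4,"grip": -0.8},{"tx": -10.2,"ty": -23,"tz": -10,"spin": -0.5,"grip": -0.8},{"tx": -11.9,"ty": -27,"tz": -10,"spin": -0.6,"grip": -0.8},{"tx": -13.7,"ty": -31,"tz": -10,"spin": -0.7,"grip": -0.8},{"tx": -15,"ty": -34,"tz": -10,"spin": -0.743,"grip": -0.8},{"tx": -15.5,"ty": -35,"tz": -10,"spin": -0.743,"grip": -0.8}]}}

```text
clock: 3.6
tcp_pos: [503.4, -44.2, 105.8]
ee_rot: [-3.14, 0.0, -2.761]
wrist_force: [0.3, 0.1, -0.6]
grip_width: 22.1
gripper_force: 34.4
```

Request:
{"op": "apply_moves", "data": {"steps": [{"tx": 1.3,"ty": -4,"tz": 0,"spin": 0,"grip": -0.8},{"tx": 2.7,"ty": -8,"tz": 0,"spin": 0,"grip": -0.8},{"tx": 4,"ty": -12,"tz": 1,"spin": 0,"grip": -0.8},{"tx": 5,"ty": -14.5,"tz": 2.5,"spin": 0,"grip": -0.8},{"tx": 5.15,"ty": -15.1,"tz": 4,"spin": 0,"grip": -0.8},{"tx": 5.15,"ty": -15.1,"tz": 4.5,"spin": 0,"grip": -0.8},{"tx": 5.15,"ty": -15.1,"tz": 4.5,"spin": 0,"grip": -0.8}]}}

```text
clock: 4.3
tcp_pos: [511.1, -199.5, 59.8]
ee_rot: [3.14, -0.001, -2.76]
wrist_force: [-0.3, 1.3, -0.2]
grip_width: 21.7
gripper_force: 34.4
```

Run:
```python
from h import *
s,_=read_camera("side"); p,_=read_camera("top")
st=get_state();print(st["tcp_pos"],st["ee_rot"])
b=[(pose(.3827,[628.6,-153.1],m),(255,0,255)) for m in(SLAB,CH)]
a=st["ee_rot"][2]+np.pi; c=st["tcp_pos"][:2]+30.7*np.array([np.cos(a),np.sin(a)])
w=[(pose(a,c,WED,st["tcp_pos"][2]-5.5),(0,255,255))]
A=overlay("top",p,b+w,(340,105,440,245),4,None);B=overlay("side",s,w+b,(215,125,315,225),4,None)
o=np.zeros((560,800,3),np.uint8);o[:560,:400]=A;o[:400,400:]=B;cv2.imwrite("pics/a2.png",o)
```

```text
[ 511.88333483 -199.55945127   60.85394925] [ 3.14157775e+00  2.86731213e-04 -2.75843166e+00]
```

View pics/a2.png

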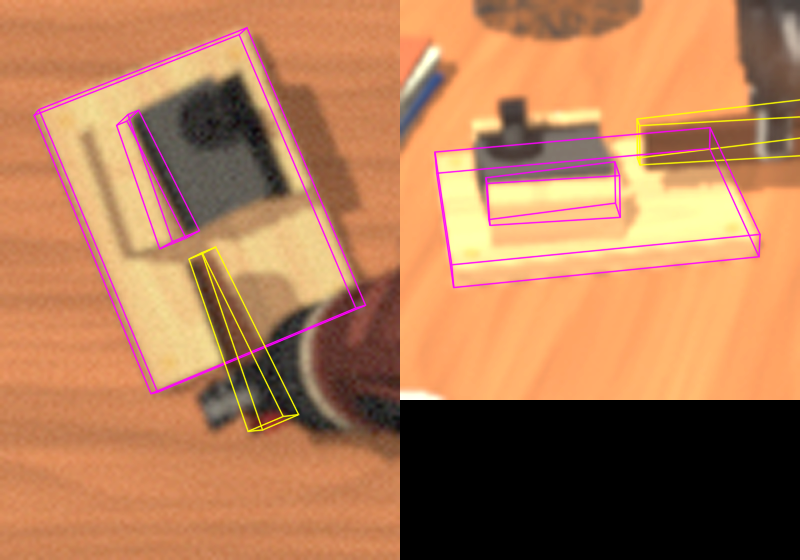

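The wedge is held just in front of the mouth and looks aligned: tip at about (205,255), mouth at about (180,240). I'll refine the lateral offset with depth in the base frame.

Run:
```python
from h import *
from scipy.optimize import minimize
D=np.median([read_camera("top")[1] for _ in range(5)],0)
X=cloud("top",D).reshape(-1,3);X=X[(X[:,2]>-20)]
c,s=np.cos(.3827),np.sin(.3827)
d=X[:,:2]-[628.6,-153.1];B=np.c_[d@[[c,-s],[s,c]],X[:,2]]
m=(abs(B[:,1])<60)&(B[:,0]>-140)&(B[:,0]<110);B=B[m]
for lo,hi in((-15,20),(20,65)):
  q=B[(B[:,0]>lo)&(B[:,0]<hi)];print(lo,hi)
  for y in range(-24,46,2):
    z=q[(q[:,1]>=y)&(q[:,1]<y+2),2]; print(y+1,np.round(np.median(z),0) if len(z) else None,len(z),end=" | ")
  print()
# slab lateral edges & ends from height>9
q=B[(B[:,0]>-100)&(B[:,0]<90)]
for y in range(40,60,2):print(y+1,np.round(np.mean(q[(q[:,1]>=y)&(q[:,1]<y+2),2]),1),end=" | ")
print()
# wedge (held, top z ~85): points 70<z<95
w=B[(B[:,2]>72)&(B[:,2]<95)&(B[:,0]<-20)&(B[:,0]>-85)&(abs(B[:,1])<20)]
print(len(w),w[:,0].max(),w[:,2].mean())
for lo in range(-85,-20,8):
  k=w[(w[:,0]>=lo)&(w[:,0]<lo+8)]
  if len(k):print(lo+4,len(k),k[:,1].min(),k[:,1].max(),k[:,1].mean())
```

```text
-15 20
-23 52.0 8 | -21 52.0 9 | -19 52.0 10 | -17 51.0 10 | -15 52.0 10 | -13 52.0 9 | -11 51.0 10 | -9 39.0 44 | -7 25.0 22 | -5 18.0 9 | -3 18.0 7 | -1 19.0 8 | 1 None 0 | 3 None 0 | 5 None 0 | 7 None 0 | 9 52.0 4 | 11 52.0 7 | 13 52.0 11 | 15 53.0 10 | 17 53.0 8 | 19 53.0 10 | 21 52.0 9 | 23 52.0 10 | 25 52.0 10 | 27 52.0 9 | 29 52.0 11 | 31 52.0 8 | 33 52.0 14 | 35 45.0 26 | 37 34.0 35 | 39 18.0 6 | 41 18.0 10 | 43 18.0 8 | 45 19.0 9 | 
20 65
-23 51.0 11 | -21 51.0 12 | -19 51.0 14 | -17 51.0 11 | -15 51.0 12 | -13 51.0 12 | -11 52.0 12 | -9 51.0 12 | -7 41.0 40 | -5 32.0 47 | -3 19.0 4 | -1 None 0 | 1 None 0 | 3 None 0 | 5 51.0 1 | 7 52.0 7 | 9 53.0 10 | 11 52.0 15 | 13 52.0 10 | 15 52.0 12 | 17 53.0 14 | 19 53.0 12 | 21 52.0 13 | 23 51.0 12 | 25 52.0 10 | 27 52.0 13 | 29 52.0 12 | 31 51.0 26 | 33 39.0 42 | 35 35.0 29 | 37 19.0 9 | 39 18.0 13 | 41 18.0 12 | 43 18.0 9 | 45 19.0 12 | 
41 264.8 | 43 317.4 | 45 290.1 | 47 228.7 | 49 108.9 | 51 185.8 | 53 169.3 | 55 142.7 | 57 21.1 | 59 0.3 | 
124 -38.041946487420496 83.24542898932847
-81 24 -5.944449545994434 9.894949434384817 3.038726413197873
-73 24 -6.110292006372139 9.383272346777469 3.0503651373482032
-65 22 -5.0245207886571555 9.748475245668029 3.386888119920089
-57 18 -3.779450188867439 9.29210815887244 4.308357253224567
-49 19 -3.3448275191230175 9.405080481234545 4.207032263432254
-41 17 -2.393824614939694 8.874250593454999 4.1100301552034955
```

Depth shows the channel where it was modelled. The held wedge is tilted about +0.03 rad, with a lateral offset of about 0.7 mm. I'll correct both, lower it and slide it into the mouth.

Request:
{"op": "apply_moves", "data": {"steps": [{"tx": 0,"ty": -0.07,"tz": 1.5,"spin": 0.03,"grip": -0.8},{"tx": 0,"ty": -0.07,"tz": 3,"spin": 0.03,"grip": -0.8},{"tx": 0,"ty": -0.07,"tz": 3.4,"spin": 0.03,"grip": -0.8},{"tx": 0,"ty": -0.07,"tz": 3.4,"spin": 0.03,"grip": -0.8},{"tx": -1,"ty": -0.07,"tz": 3.4,"spin": 0.03,"grip": -0.8},{"tx": -1.8,"ty": -0.07,"tz": 3.4,"spin": 0.03,"grip": -0.8},{"tx": -2.5,"ty": -0.07,"tz": 3.4,"spin": 0.03,"grip": -0.8},{"tx": -3.2,"ty": -0.07,"tz": 3.4,"spin": 0.03,"grip": -0.8},{"tx": -3.8,"ty": -0.07,"tz": 3.4,"spin": 0.03,"grip": -0.8},{"tx": -4.3,"ty": -0.07,"tz": 3.4,"spin": 0.03,"grip": -0.8}]}}

```text
clock: 5.65
tcp_pos: [552.4, -184.9, 26.3]
ee_rot: [-3.142, 0.0, -2.789]
wrist_force: [-1.0, -0.7, -0.2]
grip_width: 21.6
gripper_force: 34.5
```

```bash
cat > f.py <<'E'
from h import *
st=get_state();c,s=np.cos(.3827),np.sin(.3827);R=np.array([[c,s],[-s,c]])
print("clk",round(st["clock"],2),"base xy",R@(st["tcp_pos"][:2]-[628.6,-153.1]),"z",st["tcp_pos"][2],"F",R@st["wrist_force"][:2],st["wrist_force"][2],"Tz",st["wrist_torque"])
E
python3 f.py
```

```text
clk 5.65 base xy [-82.59355785  -0.9903375 ] z 26.31392583138265 F [-1.15911137 -0.32289694] -0.22118929313291535 Tz [0.02842351 0.05326666 0.0281801 ]
```

Request:
{"op": "apply_moves", "data": {"steps": [{"tx": -0.5,"ty": 0,"tz": 0,"spin": 0,"grip": -0.8},{"tx": -1,"ty": 0,"tz": 0,"spin": 0,"grip": -0.8},{"tx": -1.4,"ty": 0,"tz": 0,"spin": 0,"grip": -0.8},{"tx": -1.7,"ty": 0,"tz": 0,"spin": 0,"grip": -0.8},{"tx": -1.7,"ty": 0,"tz": 0,"spin": 0,"grip": -0.8}]}}

```text
clock: 6.15
tcp_pos: [568.1, -179.2, 26.3]
ee_rot: [-3.141, 0.0, -2.789]
wrist_force: [0.4, 0.5, -1.1]
grip_width: 22.1
gripper_force: 34.5
```

```bash
python3 f.py
python3 - <<'E'
from h import *
p,_=read_camera("top");s,_=read_camera("side")
A=overlay("top",p,[],(345,115,425,215),5,None);B=overlay("side",s,[],(225,135,305,215),5,None)
o=np.zeros((500,800,3),np.uint8);o[:,:400]=A;o[:400,400:]=B;cv2.imwrite("pics/a3.png",o)
E
```

```text
clk 6.15 base xy [-65.90147392  -1.61983491] z 26.30401112047232 F [0.54336905 0.2966304 ] -1.109856086470292 Tz [ 0.01036391  0.00636791 -0.04541553]
```

View pics/a3.png

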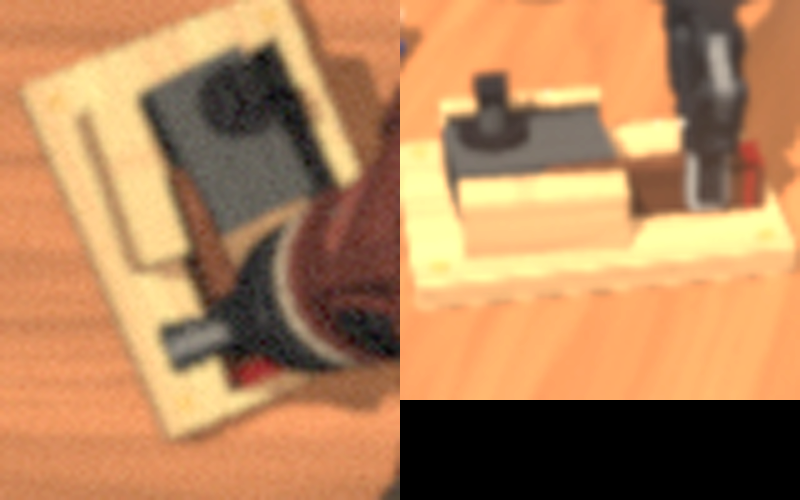

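The wedge tip is in the channel between cheek and foot, with the butt outside. Next I'll set it down, release, lift, retreat behind the butt and shut the fingers.

Request:
{"op": "apply_moves", "data": {"steps": [{"tx": 0,"ty": 0,"tz": 0.12,"spin": 0,"grip": -0.8},{"tx": 0,"ty": 0,"tz": 0.12,"spin": 0,"grip": -0.2},{"tx": 0,"ty": 0,"tz": 0.12,"spin": 0,"grip": 0},{"tx": 0,"ty": 0,"tz": 0.12,"spin": 0,"grip": 0.1},{"tx": 0,"ty": 0,"tz": 0.12,"spin": 0,"grip": 0.1},{"tx": 0,"ty": 0,"tz": -1,"spin": 0,"grip": 0.1},{"tx": 0,"ty": 0,"tz": -3,"spin": 0,"grip": 0.1},{"tx": 0,"ty": 0,"tz": -5,"spin": 0,"grip": 0.1},{"tx": 1.5,"ty": 0,"tz": -6,"spin": -0.03,"grip": -0.5},{"tx": 4,"ty": 0,"tz": -6,"spin": -0.03,"grip": -1},{"tx": 5.3,"ty": 0,"tz": -5,"spin": -0.03,"grip": -1},{"tx": 5.3,"ty": 0,"tz": -4,"spin": -0.03,"grip": -1}]}}

```text
clock: 7.45
tcp_pos: [517.2, -198.2, 67.2]
ee_rot: [-3.141, 0.0, -2.761]
wrist_force: [-0.9, -0.7, -0.2]
grip_width: 0.1
gripper_force: 0.0
```

```bash
python3 f.py
python3 - <<'E'
from h import *
D=[];
for i in range(3):
    p,d=read_camera("top");D.append(d)
s,_=read_camera("side")
X=cloud("top",np.median(D,0)).reshape(-1,3)
c,s_=np.cos(.3827),np.sin(.3827)
B=np.c_[(X[:,:2]-[628.6,-153.1])@[[c,-s_],[s_,c]],X[:,2]]
for lo in range(-110,-20,8):
  k=B[(B[:,0]>=lo)&(B[:,0]<lo+8)&(abs(B[:,1])<25)&(B[:,2]>40)&(B[:,2]<56)]
  if len(k):print(lo+4,len(k),k[:,:3].min(0).round(1),k.max(0).round(1),k.mean(0).round(1))
A=overlay("top",p,[],(345,115,425,215),5,None);B=overlay("side",s,[],(225,135,305,215),5,None)
o=np.zeros((500,800,3),np.uint8);o[:,:400]=A;o[:400,400:]=B;cv2.imwrite("pics/a4.png",o)
E
```

```text
clk 7.45 base xy [-120.20679255   -0.2029293 ] z 67.150574382933 F [-1.06194846 -0.35146317] -0.2493493468198909 Tz [ 0.00933726 -0.01349365 -0.00594699]
-98 22 [-99.9 -12.6  43.4] [-94.1  11.7  51.1] [-96.8  -0.4  48. ]
-90 31 [-93.8 -14.3  40.4] [-86.2  10.9  50.8] [-89.9  -0.9  48.1]
-82 29 [-85.7 -13.8  41.3] [-78.2  10.8  50.4] [-82.1  -0.2  47.5]
-74 28 [-78.  -12.8  40.1] [-70.4  10.5  52.3] [-74.3  -0.5  48.2]
-66 29 [-70.  -12.9  40.4] [-62.   10.   50.8] [-66.1  -0.8  47.7]
-58 26 [-61.6 -11.5  43. ] [-54.    9.4  50.9] [-57.8  -0.4  48.1]
-50 24 [-53.6 -11.2  43.4] [-46.    8.5  51.1] [-49.9  -0.3  48.5]
-42 23 [-45.8 -11.2  46.4] [-38.3   8.6  51.6] [-42.1  -0.8  48.7]
-34 22 [-37.8 -10.4  43.7] [-30.3   8.1  50.6] [-34.1  -0.4  48.5]
-26 21 [-29.8  -9.9  40.7] [-22.4   7.9  50.5] [-26.1  -0.4  47.5]
-18 41 [-21.9 -24.5  40.7] [-14.1  24.1  54.4] [-17.1   0.2  49.8]
```

View pics/a4.png

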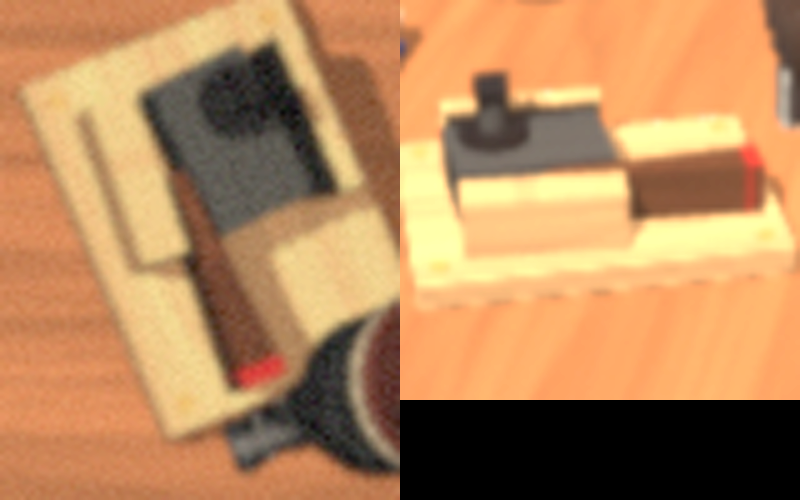

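The wedge lies flat and centred, butt at about x=-98 (top view (262,370)). Lowering the shut fingers behind it and pushing.

Request:
{"op": "apply_moves", "data": {"steps": [{"tx": 0,"ty": 0,"tz": 2,"spin": 0,"grip": -1},{"tx": 0,"ty": 0,"tz": 4,"spin": 0,"grip": -1},{"tx": 0,"ty": 0,"tz": 4.2,"spin": 0,"grip": -1},{"tx": -0.4,"ty": 0,"tz": 4.2,"spin": 0,"grip": -1},{"tx": -0.8,"ty": 0,"tz": 4.2,"spin": 0,"grip": -1},{"tx": -1.1,"ty": 0,"tz": 4.2,"spin": 0,"grip": -1},{"tx": -1.3,"ty": 0,"tz": 4.2,"spin": 0,"grip": -1},{"tx": -1.5,"ty": 0,"tz": 4.2,"spin": 0,"grip": -1},{"tx": -1.7,"ty": 0,"tz": 4.2,"spin": 0,"grip": -1},{"tx": -1.9,"ty": 0,"tz": 4.2,"spin": 0,"grip": -1},{"tx": -2,"ty": 0,"tz": 4.2,"spin": 0,"grip": -1},{"tx": -2,"ty": 0,"tz": 4.2,"spin": 0,"grip": -1}]}}

```text
clock: 8.85
tcp_pos: [536.6, -190.1, 24.3]
ee_rot: [3.142, 0.0, -2.759]
wrist_force: [0.5, -0.2, 0.2]
grip_width: -0.1
gripper_force: 0.0
```

```bash
python3 f.py
```

```text
clk 8.85 base xy [-9.91084227e+01  3.73993289e-02] z 24.28079835081953 F [ 0.38808422 -0.31908927] 0.1581049148992739 Tz [ 0.0356517  -0.02900418 -0.01481928]
```

Request:
{"op": "apply_moves", "data": {"steps": [{"tx": -0.2,"ty": 0,"tz": 0,"spin": 0,"grip": -1},{"tx": -0.4,"ty": 0,"tz": 0,"spin": 0,"grip": -1},{"tx": -0.6,"ty": 0,"tz": 0,"spin": 0,"grip": -1},{"tx": -0.8,"ty": 0,"tz": 0,"spin": 0,"grip": -1},{"tx": -1.0,"ty": 0,"tz": 0,"spin": 0,"grip": -1},{"tx": -1.0,"ty": 0,"tz": 0,"spin": 0,"grip": -1}]}}

```text
clock: 9.45
tcp_pos: [546.1, -186.3, 24.3]
ee_rot: [-3.141, 0.0, -2.759]
wrist_force: [0.0, -0.6, 0.1]
grip_width: -0.3
gripper_force: 0.0
```

```bash
python3 f.py
```

```text
clk 9.45 base xy [-8.88990269e+01  1.29921821e-03] z 24.329019648704865 F [-0.18373435 -0.55732378] 0.07518606185339005 Tz [ 0.03622256  0.02552999 -0.03446909]
```

Request:
{"op": "apply_moves", "data": {"steps": [{"tx": -0.2,"ty": 0,"tz": 0,"spin": 0,"grip": -1},{"tx": -0.4,"ty": 0,"tz": 0,"spin": 0,"grip": -1},{"tx": -0.6,"ty": 0,"tz": 0,"spin": 0,"grip": -1},{"tx": -0.8,"ty": 0,"tz": 0,"spin": 0,"grip": -1},{"tx": -1.0,"ty": 0,"tz": 0,"spin": 0,"grip": -1},{"tx": -1.0,"ty": 0,"tz": 0,"spin": 0,"grip": -1}]}}

```text
clock: 10.05
tcp_pos: [555.4, -182.6, 24.3]
ee_rot: [-3.142, 0.0, -2.759]
wrist_force: [-0.1, 0.7, -0.7]
grip_width: -0.2
gripper_force: 0.0
```

```bash
python3 f.py
```

```text
clk 10.05 base xy [-7.89110205e+01  1.55504621e-02] z 24.31515146482756 F [0.10408288 0.66001964] -0.6818702367901898 Tz [ 0.02657707 -0.02636378 -0.01053021]
```

Request:
{"op": "apply_moves", "data": {"steps": [{"tx": -0.2,"ty": 0,"tz": 0,"spin": 0,"grip": -1},{"tx": -0.4,"ty": 0,"tz": 0,"spin": 0,"grip": -1},{"tx": -0.6,"ty": 0,"tz": 0,"spin": 0,"grip": -1},{"tx": -0.8,"ty": 0,"tz": 0,"spin": 0,"grip": -1},{"tx": -1.0,"ty": 0,"tz": 0,"spin": 0,"grip": -1},{"tx": -1.0,"ty": 0,"tz": 0,"spin": 0,"grip": -1}]}}

```text
clock: 10.65
tcp_pos: [564.3, -179.0, 24.2]
ee_rot: [-3.142, -0.001, -2.759]
wrist_force: [-1.5, -1.4, 0.1]
grip_width: 0.1
gripper_force: 0.9
```

```bash
python3 f.py
```

```text
clk 10.65 base xy [-6.93104602e+01  1.80717428e-02] z 24.22981613864625 F [-1.9601214  -0.73404387] 0.09294726019192218 Tz [-0.16553297  0.32603313  0.00322418]
```

Request:
{"op": "apply_moves", "data": {"steps": [{"tx": -0.15,"ty": 0,"tz": 0,"spin": 0,"grip": -1},{"tx": -0.3,"ty": 0,"tz": 0,"spin": 0,"grip": -1},{"tx": -0.45,"ty": 0,"tz": 0,"spin": 0,"grip": -1},{"tx": -0.6,"ty": 0,"tz": 0,"spin": 0,"grip": -1},{"tx": -0.7,"ty": 0,"tz": 0,"spin": 0,"grip": -1}]}}

```text
clock: 11.15
tcp_pos: [569.2, -176.9, 24.0]
ee_rot: [3.142, -0.004, -2.76]
wrist_force: [-9.4, -5.3, 2.5]
grip_width: 0.0
gripper_force: 5.0
```

```bash
python3 f.py
```

```text
clk 11.15 base xy [-63.95340075   0.08645888] z 23.982574996080224 F [-10.71092377  -1.43519215] 2.5089082755673626 Tz [-1.04161351  1.74230489 -0.03814627]
```

Request:
{"op": "apply_moves", "data": {"steps": [{"tx": 0,"ty": 0,"tz": 0,"spin": 0,"grip": -1}]}}

```text
clock: 11.25
tcp_pos: [569.3, -176.9, 24.0]
ee_rot: [3.141, -0.003, -2.76]
wrist_force: [-7.6, -4.3, 1.7]
grip_width: 0.1
gripper_force: 4.4
```

```bash
python3 f.py;python3 f.py
```

```text
clk 11.25 base xy [-63.85321646   0.09158976] z 23.965578527516094 F [-8.66574031 -1.18840201] 1.704030567238606 Tz [-1.01221515  1.5559532   0.01973042]
clk 11.25 base xy [-63.85321646   0.09158976] z 23.965578527516094 F [-8.66574031 -1.18840201] 1.704030567238606 Tz [-1.01221515  1.5559532   0.01973042]
```

Request:
{"op": "apply_moves", "data": {"steps": [{"tx": -0.05,"ty": 0,"tz": 0,"spin": 0,"grip": -1},{"tx": -0.1,"ty": 0,"tz": 0,"spin": 0,"grip": -1}]}}

```text
clock: 11.45
tcp_pos: [569.8, -176.7, 24.0]
ee_rot: [3.141, -0.004, -2.76]
wrist_force: [-9.7, -6.3, 2.6]
grip_width: 0.2
gripper_force: 5.5
```

```bash
python3 f.py;python3 f.py
```

```text
clk 11.45 base xy [-63.30444759   0.07156465] z 23.955595441363858 F [-11.29625718  -2.21220108] 2.589768598651259 Tz [-1.19971242  1.87201153 -0.04337776]
clk 11.45 base xy [-63.30444759   0.07156465] z 23.955595441363858 F [-11.29625718  -2.21220108] 2.589768598651259 Tz [-1.19971242  1.87201153 -0.04337776]
```

Request:
{"op": "apply_moves", "data": {"steps": [{"tx": -0.05,"ty": 0,"tz": 0,"spin": 0,"grip": -1},{"tx": -0.1,"ty": 0,"tz": 0,"spin": 0,"grip": -1},{"tx": -0.15,"ty": 0,"tz": 0,"spin": 0,"grip": -1},{"tx": -0.2,"ty": 0,"tz": 0,"spin": 0,"grip": -1}]}}

```text
clock: 11.85
tcp_pos: [571.2, -176.1, 23.9]
ee_rot: [3.141, -0.005, -2.761]
wrist_force: [-10.7, -6.4, 4.0]
grip_width: -0.5
gripper_force: 6.4
```

```bash
python3 f.py
```

```text
clk 11.85 base xy [-61.80156346   0.09412006] z 23.88208182227385 F [-12.34912552  -1.89844851] 3.979015932196836 Tz [-1.39935867  2.15788625 -0.00481364]
```

Request:
{"op": "apply_moves", "data": {"steps": [{"tx": -0.05,"ty": 0,"tz": 0,"spin": 0,"grip": -1},{"tx": -0.1,"ty": 0,"tz": 0,"spin": 0,"grip": -1},{"tx": -0.15,"ty": 0,"tz": 0,"spin": 0,"grip": -1}]}}

```text
clock: 12.15
tcp_pos: [572.3, -175.6, 23.8]
ee_rot: [3.141, -0.006, -2.761]
wrist_force: [-13.0, -7.6, 3.9]
grip_width: -0.0
gripper_force: 7.0
```

```bash
python3 f.py
```

```text
clk 12.15 base xy [-60.62257945   0.17534387] z 23.782705676408497 F [-14.92466529  -2.21190217] 3.9037700010440224 Tz [-1.52151584  2.40912911 -0.0072911 ]
```

Request:
{"op": "apply_moves", "data": {"steps": [{"tx": -0.05,"ty": 0,"tz": 0,"spin": 0,"grip": -1}]}}

```text
clock: 12.25
tcp_pos: [572.6, -175.5, 23.8]
ee_rot: [3.141, -0.006, -2.761]
wrist_force: [-13.5, -7.5, 3.8]
grip_width: -0.1
gripper_force: 7.3
```

```bash
python3 f.py
python3 - <<'E'
from h import *
read_camera("side")
E
python3 f.py
```

```text
clk 12.25 base xy [-60.27328916   0.12669061] z 23.767579817810308 F [-15.34660665  -1.90351976] 3.8465646838969962 Tz [-1.58496176e+00  2.49690504e+00  1.45524859e-03]
clk 12.3 base xy [-60.23780694   0.11591446] z 23.759652482629892 F [-13.78690119  -3.39803178] 3.444464810745709 Tz [-1.51871717  2.38800054 -0.01804398]
```

About 14.5 N has been reached. Backing off and checking.

Request:
{"op": "apply_moves", "data": {"steps": [{"tx": 0.2,"ty": 0,"tz": 0,"spin": 0,"grip": -1},{"tx": 1,"ty": 0,"tz": 0,"spin": 0,"grip": -1},{"tx": 3,"ty": 0,"tz": 0,"spin": 0,"grip": -1},{"tx": 6,"ty": 0,"tz": -1,"spin": 0,"grip": -1},{"tx": 9,"ty": 0,"tz": -5,"spin": 0,"grip": -1},{"tx": 12,"ty": 0,"tz": -10,"spin": 0,"grip": -1},{"tx": 12,"ty": 0,"tz": -12,"spin": 0,"grip": -1},{"tx": 12,"ty": 0,"tz": -12,"spin": 0,"grip": -1}]}}

```text
clock: 13.1
tcp_pos: [465.7, -221.0, 148.4]
ee_rot: [-3.136, 0.005, -2.76]
wrist_force: [0.4, -0.5, 0.5]
grip_width: 0.2
gripper_force: 0.0
```

```bash
python3 f.py
python3 - <<'E'
from h import *
D=[]
for i in range(3):
    p,d=read_camera("top");D.append(d)
s,_=read_camera("side")
X=cloud("top",np.median(D,0)).reshape(-1,3)
c,s_=np.cos(.3827),np.sin(.3827)
B=np.c_[(X[:,:2]-[628.6,-153.1])@[[c,-s_],[s_,c]],X[:,2]]
for lo in range(-80,-20,8):
  k=B[(B[:,0]>=lo)&(B[:,0]<lo+8)&(abs(B[:,1])<25)&(B[:,2]>40)&(B[:,2]<56)]
  if len(k):print(lo+4,len(k),k.min(0).round(1),k.max(0).round(1),k.mean(0).round(1))
A=overlay("top",p,[],(345,115,425,215),5,None);B=overlay("side",s,[],(225,135,305,215),5,None)
o=np.zeros((500,800,3),np.uint8);o[:,:400]=A;o[:400,400:]=B;cv2.imwrite("pics/a5.png",o)
E
```

```text
clk 13.1 base xy [-176.42994789   -2.13395801] z 148.41787777064826 F [ 0.14164612 -0.60657396] 0.4812939237100785 Tz [-0.01412058  0.00452479 -0.02588162]
-52 5 [-49.1  -9.2  45.7] [-48.1  10.6  50.1] [-48.5   0.9  47.9]
-44 32 [-47.7 -13.7  40.9] [-40.2  12.9  51.3] [-43.9   0.9  48. ]
-36 30 [-39.8 -12.7  40.9] [-32.3  12.5  50. ] [-36.1   0.8  47.9]
-28 30 [-31.8 -12.4  42.5] [-24.3  12.   51.9] [-28.1   0.7  47.9]
-20 39 [-23.8 -24.9  45.1] [-16.   23.2  54.4] [-19.4  -1.5  49.5]
```

View pics/a5.png

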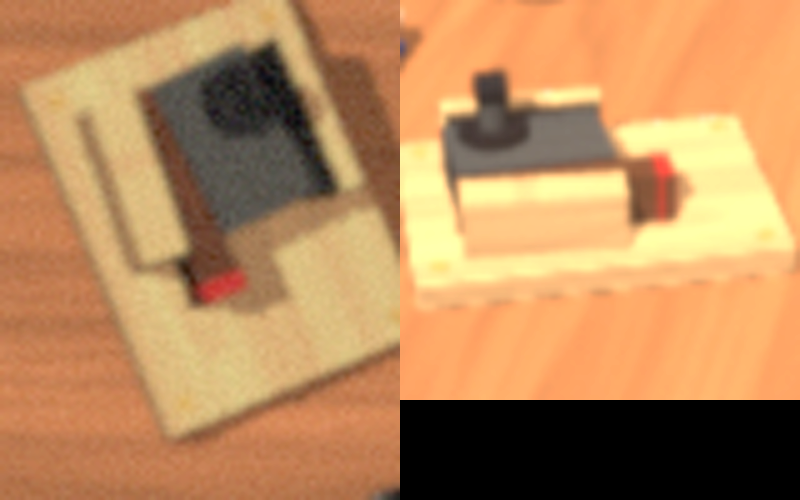

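The wedge sits flat between cheek and foot, with its red butt at top view (222,287), about 29 mm outside the mouth. It has not sprung back and the arm is clear, so I'll hand in.

```bash
python3 -c "
from rig import *
print(close_job())"
```

```text
the job is handed in; nothing more can be done
None
```

I drove the large dark wedge thin end first into the channel with a push of about 14.5 N. After the arm backed off it stayed put, flat, with its red end about 29 mm outside the mouth; the job was handed in at about 13 s, and the grey shim, brass tin and screwdriver were not touched.

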